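# Present a brass cover plate to the inspection camera

### The job

Draw the brass-coloured cover plate up out of its slot in the white rack and hold it in the air in front of the inspection camera: its round boss facing the lens and centred on the lens axis 18 cm from the lens, the plate square to the line of sight (so leaning as much as the camera looks down) with its lower edge level. Finish still holding it there motionless; leave the other two plates in the rack and do not disturb the camera or the other things on the bench.

Things in the scene. Friction and masses are not known exactly. Their poses are not given: they have to be found in the camera images.
- brass_plate: brass-coloured plate, 8 mm thick (x), 80 wide (y), 110 tall (z up), about 0.25 kg, upright in any of the rack's slots. Origin: centre of lower edge, mid thickness. +x face (in the rack it looks along the rack's +x, away from the robot) has a round boss, 32 mm across, 4 mm proud, 52 mm above the lower edge; -x face plain. Grip by the top edge, a finger on each face; top 40 mm flat.
- brass_plate_centre (a point): point of the brass plate at mid thickness behind the middle of its boss, 52 mm above its lower edge; axes as the plate's
- aluminium_plate: like the brass plate, silver-coloured; stays in its slot. Origin and axes alike.
- blue_plate: like the brass plate, blue; stays in its slot. Origin and axes alike.
- rack: white block fixed to the bench, 180 (x) x 112 (y) x 40 mm high; origin: centre of underside. Three slots along y at x = -62, 0, +62 mm, each 82 mm long, 10 wide, 30 deep, floor 10 mm above the bench: plates stand 80 mm out of it, tops 120 mm above the bench, with about 1 mm play each side.
- camera_stand: stand of the inspection camera, fixed to the bench: dark base 80 mm wide, grey column, black fork at the top; origin at bench level below the hinge of the camera head; the camera looks along its -x.
- camera_head (a joint): downward tilt of the camera head in rad: 0 looks level along the stand's -x, positive looks down. The hinge runs along the stand's y, 290 mm above the bench; stiff, leave it as found (between 0.15 and 0.5).
- lens (a point): centre of the front of the camera's lens (black round barrel 38 mm across on a grey housing 50 x 54 x 48 mm), 40 mm in front of the hinge; -x of its axes is the viewing direction, y is level, z is up across the view.
- focus (a point): the point in the air where the middle of the plate belongs: on the lens axis, 180 mm in front of the lens; axes as the lens's. A plate rightly presented has its x, y and z along these x, y and z.
- tape_roll: roll of black tape lying on the bench, 64 mm across, 20 mm high; origin: centre of its underside; leave alone
- tape_measure: yellow tape measure lying on the bench, 67 x 84 x 29 mm; origin: centre of its underside; leave alone
- abrasive_block: red and grey abrasive block on the bench, 50 x 90 x 34 mm; origin: centre of its underside; leave alone
- parts_cabinet: grey-green steel drawer cabinet fixed at the back right, 400 mm wide (x) x 240 deep (y) x 272 high, origin: middle of its underside; its drawers (lowest near one stands 45 mm open, handles 40 mm proud) face its +y. Not used: pass it with room or above it. At the left is a wall with a socket and plug about 0.2 to 0.3 m up, beyond the rack.
There are look-alikes about, which are no part of the job. What is shaped like the blue_plate but black is not meant.

How it is judged (in metres and radians):
On the way:
1. the brass plate is held by the fingers, clear above the rack and touching it no more (z of brass_plate in the frame of rack above 0.045 m and contact force between the fingers and brass_plate above 1 N and contact force between brass_plate and rack below 0.05 N), for 0.1 s.
At the end, for the whole second after the job is handed in: Fingers alone hold the brass plate still: middle of the boss side within 20 mm of the point 180 mm before the lens on its axis, boss toward the lens, square to the view and level within 0.15 rad, top edge up; the other two plates fully down in their slots (distance between brass_plate_centre and focus below 0.02 m and angle between the x axis of brass_plate and the x axis of focus, either way round below 0.15 rad and angle between the y axis of brass_plate and the y axis of focus, either way round below 0.15 rad and x of lens in the frame of brass_plate above 0.1 m and angle between brass_plate's own z axis and vertical below 0.8 rad and contact force between the fingers and brass_plate above 1 N and contact force between brass_plate and rack below 0.05 N and contact force between brass_plate and camera_stand below 0.05 N and linear speed of brass_plate below 0.02 m/s and z of each of aluminium_plate, blue_plate in the frame of rack below 0.016 m); the arm keeps its last pose, push and grip.
It fails at once if the camera is knocked out of its setting (aim point shifted by over 10 mm) (distance of focus from where it was at the start of the episode above 0.01 m).
It fails at once if another plate is pulled up or displaced by over 20 mm (distance of any of aluminium_plate, blue_plate from where it was at the start of the episode above 0.02 m).
It fails at once if tape roll, tape measure or abrasive block pushed by over 20 mm (distance of any of tape_roll, tape_measure, abrasive_block from where it was at the start of the episode above 0.02 m).
It also fails if it takes over 45 s, if anything falls off the work surface, if the arm or the gripper's body presses on something with over 40 N, if the wrist force passes 120 N, or if a joint passes its speed limit or range.

### The arm

A 6-joint arm with a two-finger parallel gripper is mounted at the origin on the work surface; the furniture and walls round the work are solid. World frame = base frame: x ahead of the robot, y to its left, z up, the work surface at z = 0. Lengths are in mm, angles in rad, forces in N, time in s.
With the tool pointing down it reaches from about 275 to 750 mm from the base axis. Payload 10.2 kg.
Tool frame: the origin (TCP) lies midway between the tips of the shut fingers; the grasp point (between the pads) lies 19 mm behind it (ctrl.pinch_z is the distance from the TCP to the grasp point, in mm); x points along the fingers, z is the direction in which the jaws open and shut, and the axes are right-handed (so a half turn about x gives the same grasp; the last joint's range is limited). The gripper opens to 85 mm and grips with 20 to 120 N. Pads are 22 mm wide; open, the fingers measure 114 mm over their backs; the gripper's body (76 mm by 85 mm) begins 54 mm behind the grasp point. The pads swing forward as they close: fully open they stand 13 mm farther back than shut.
Start: joints at [0.995, 0.313, 1.498, -0, 1.331, -0.223], TCP at [181.414, 492.666, 231.294] pointing down, gripper open.
Joint ranges: [-2.94, 2.94], [-0.97, 2.17], [0.19, 2.56], [-1.23, 4.37], [0.02, 3.11], [-2.88, 2.88]. Speed limits (rad/s): [2.39, 2.39, 3.01, 3.14, 3.14, 3.14].

### API

Orientations are given as a unit quaternion [w, x, y, z].
In Python, from rig import ctrl, capture, workorder, nets gives the robot as it stands. The module is installed in compiled form; this text tells all that it offers.
- The arm moves only by the tool send_rows, never from a script. Its argument "rows" is text: rows parted by semicolons, each of 5 numbers parted by spaces: the opening, from 0 (shut) to 1 (fully open), then the shift along the tool's x, y, z in cm, then the turn about the tool's x in units of 5 degrees (1.0 is 5 degrees). In form: grip x y z yaw; .... A call has 1 to 12 rows; each row is the pose to reach, as a shift and turn from the pose commanded when the call began, along the tool's axes at that moment; what a row does not reach only later rows make up. A row lasts 1/10 s, in which the tool goes at most 50 mm and 8.59 degrees, less where a joint would pass 70% of its speed; a pose out of reach is approached as far as the arm can. A call with a gripper value outside its range is refused whole. The fingers move at their own pace and stop on an object; "grip_force" is the grip in N (left out, the last holds). Time passes only in rows, so rows that repeat a pose let the fingers close. It gives the time, the measured TCP pose, the force and the opening at its end, in the units of the state.
- ctrl.sense(): the state, without advancing time (a new reading comes with each control period).
- capture(name): name is "scene" or "top"; returns a dict with "pixels" (480x640x3 uint8, red, green, blue), "intrinsics" (3x3 intrinsics, pixels), "view" (4x4, takes a point from world to camera coordinates). Camera axes: x right, y down, z forward; pixel columns grow to the right and rows downward; lengths in mm; the calibration is good to about 2 mm. A picture is of the moment at which its call begins. There is no depth.
- workorder.finish_job(): hands the job in, once; it reports no verdict.
Trained networks look in a picture, given as the dict that the camera call returned (one of the last four; its "shot" number tells which), for a name from the list of things; names that differ only in an ending like _2 or _b are one class to them, and where a whole thing is asked for, a point or a joint stands for the part that bears it (a point fixed in the world has none). Each returns a list of dicts, best first, with "confidence" (0 to 1); they miss things now and then, are a little off and sometimes report something else, mostly with a low value. They report only what shows in the picture. A call takes as long as a camera call. They do not tell look-alikes from the thing itself.
- nets.boxes_of(picture, target): "location" ([x, y, z] in mm, in world coordinates, good to about 4 mm: the middle of the surface that is visible of it).
- nets.spot_point(picture, target): "location" ([x, y, z] in mm, in world coordinates, good to about 4 mm: a listed point, or the origin of a listed thing).
The state is a dict: "time_s": time; "joints": joint angles; "dq": joint speeds; "tau": joint torques, N m; "eef_pos": TCP position; "ee_rot": TCP orientation; "force": force on the tool from outside, world axes, zero at the start; "wrist_torque": the same for the moment, N m; "grip_width": opening from 0.0 (shut) to 1.0 (fully open).
Only numpy, scipy, OpenCV 4.12 (cv2) and the standard library are available. Lean on these libraries where they do the work, as an engineer would, in place of code of your own. Each camera call takes 0.05 s, during which the arm holds its last target.

## Working session

There is one attempt and no reset: what is moved stays moved. The work goes in short steps, Python scripts to look and compute and a tool call to move; the robot and the scene stay as the last step left them, time stands still between calls to the robot, and variables do not carry over. Pictures are saved under pics/ and viewed, and the job is handed in when it is done.

Besides the shell and the picture viewer there is one more tool, called after ">>>" as name(argument=value, ...) on one line, values as JSON. send_rows: Moves the arm, as the interface text tells. Its arguments: {"type":"object","properties":{"rows":{"type":"string"},"grip_force":{"type":"number"}},"required":["rows"]}

```bash
mkdir -p pics
cat > h.py <<'E'
import numpy as np,cv2
from rig import ctrl,capture,workorder,nets
def save(p,n): cv2.imwrite('pics/'+n,p['pixels'][:,:,::-1])
def proj(p,X):
    c=p['view']@np.append(X,1.); u=p['intrinsics']@c[:3]; return u[:2]/u[2]
E
python3 - <<'E'
from h import *
np.set_printoptions(precision=3,suppress=True)
s=ctrl.sense(); print(s,ctrl.pinch_z)
for c in('scene','top'):
    p=capture(c); save(p,c+'1.png'); print(c,p['view'].tolist())
    for n in ['brass_plate','brass_plate_centre','aluminium_plate','blue_plate','rack','camera_stand','lens','focus','tape_roll','tape_measure','abrasive_block','parts_cabinet','camera_head']:
        for f in ('spot_point','boxes_of'):
            try: print(n,f,[(np.round(d['location'],1).tolist(),round(d['confidence'],2)) for d in getattr(nets,f)(p,n)][:3])
            except Exception as e: print(n,f,e)
print(ctrl.sense()['time_s'])
E
```

```text
{'time_s': 0.0, 'joints': array([ 0.995,  0.313,  1.498, -0.   ,  1.331, -0.223]), 'dq': array([ 0.   ,  0.001,  0.   , -0.001, -0.001, -0.   ]), 'tau': array([ -0.   , -41.225, -25.974,  -0.   ,   0.004,   0.   ]), 'eef_pos': array([181.274, 492.432, 230.721]), 'ee_rot': array([ 0.58 , -0.405,  0.58 ,  0.404]), 'force': array([-0.61 ,  0.184, -0.44 ]), 'wrist_torque': array([0.098, 0.014, 0.013]), 'grip_width': 1.0004623049367685} 18.700000000000003
scene [[0.6047339439562748, -0.7963354559794544, -0.012111918802720686, -302.66045586934626], [-0.47845492840750503, -0.35109504794484514, -0.8048684046421354, 423.1653152512125], [0.6366928133014057, 0.4925262519486665, -0.5933297166262113, 782.7023331789104], [0.0, 0.0, 0.0, 1.0]]
brass_plate spot_point [([540.6, 178.7, 9.9], 0.63), ([475.3, -173.0, 1.5], 0.59)]
brass_plate boxes_of [([534.4, 170.5, 86.9], 0.95)]
brass_plate_centre spot_point [([541.3, 176.3, 60.0], 0.94)]
brass_plate_centre boxes_of [([534.6, 170.0, 83.3], 0.87)]
aluminium_plate spot_point [([428.1, 228.2, 15.6], 0.97)]
aluminium_plate boxes_of [([419.2, 214.0, 90.2],
[... 2569 characters left out ...]
, 8.8, -3.9], 0.7)]
tape_roll boxes_of [([380.9, 8.9, 21.3], 0.66), ([471.4, -169.4, 26.8], 0.22)]
tape_measure spot_point [([475.6, -172.3, -1.5], 0.7), ([428.1, 230.0, 9.1], 0.33), ([377.0, 7.1, -0.3], 0.29)]
tape_measure boxes_of [([471.4, -170.3, 25.0], 0.61)]
abrasive_block spot_point [([365.9, -264.9, 0.7], 0.94)]
abrasive_block boxes_of [([369.8, -261.3, 37.9], 0.85)]
parts_cabinet spot_point []
parts_cabinet boxes_of [([730.5, -193.5, 272.3], 0.56)]
camera_head spot_point it knows: abrasive_block, aluminium_plate, blue_plate, brass_plate, brass_plate_centre, camera_stand, focus, lens, parts_cabinet, rack, tape_measure, tape_roll
camera_head boxes_of [([691.8, 16.1, 314.7], 0.66)]
2.6
```

View pics/scene1.png

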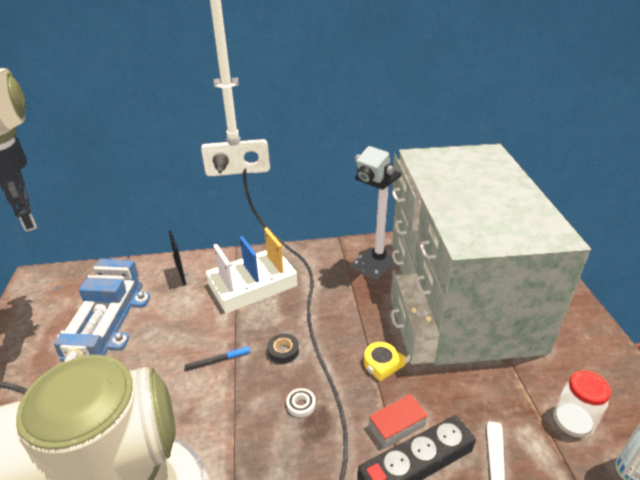

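View pics/top1.png

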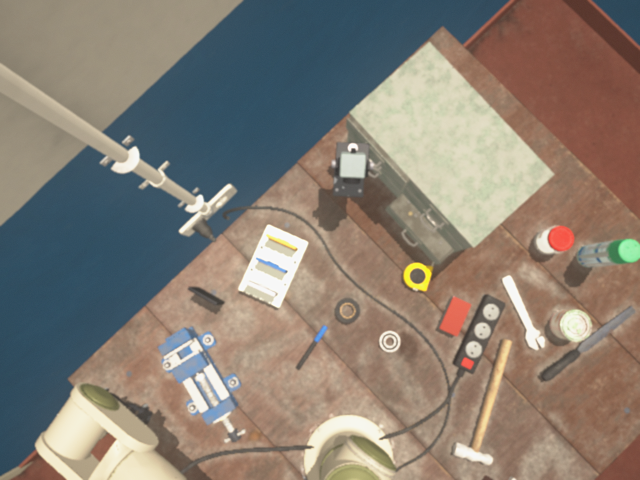

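The scene view shows the brass plate at about (274,250), on the far right of the rack, with the camera head at (372,165). The black look-alike is at (178,257). Next I measure the camera's yaw and tilt from enlarged crops and repeated network readings.

Run:
```python
from h import *
np.set_printoptions(precision=1,suppress=True)
R={}
for k in range(6):
  for c in('scene','top'):
    p=capture(c)
    if k==0:
        im=p['pixels'][:,:,::-1]
        a=im[140:200,340:410] if c=='scene' else im[135:205,320:390]
        cv2.imwrite(f'pics/head_{c}.png',cv2.resize(a,None,fx=8,fy=8,interpolation=cv2.INTER_CUBIC))
        a=im[220:315,200:310] if c=='scene' else im[220:315,230:320]
        cv2.imwrite(f'pics/rack_{c}.png',cv2.resize(a,None,fx=6,fy=6,interpolation=cv2.INTER_CUBIC))
        print(c,p['intrinsics'].tolist())
        if c=='scene':
            a=im[240:290,340:410]; cv2.imwrite('pics/base_scene.png',cv2.resize(a,None,fx=8,fy=8,interpolation=cv2.INTER_CUBIC))
    for n in ['brass_plate','brass_plate_centre','aluminium_plate','rack','camera_stand','lens','focus']:
        for d in nets.spot_point(p,n)[:2]:
            R.setdefault((n,c),[]).append(list(d['location'])+[d['confidence']*100])
for k,v in sorted(R.items()): print(k,np.array(v),np.median(np.array(v),0))
```

```text
scene [[500.61830819495134, 0.0, 323.44445559348503], [0.0, 500.61830819495134, 234.21324260973097], [0.0, 0.0, 1.0]]
top [[600.0318497347549, 0.0, 325.9035474927117], [0.0, 600.0318497347549, 232.8482978457055], [0.0, 0.0, 1.0]]
('aluminium_plate', 'scene') [[433.  229.7  15.3  64. ]
 [430.5 227.8  16.2  80. ]
 [426.4 228.6  12.2  59. ]
 [432.6 224.6  15.7  68. ]
 [429.7 227.1  12.9  68. ]
 [428.4 228.7  13.1  62. ]] [430.1 228.2  14.2  66. ]
('aluminium_plate', 'top') [[ 429.7  230.2    6.5   48. ]
 [ 427.3  224.4    8.2   66. ]
 [ 379.     9.8   -0.6   46. ]
 [ 426.8  227.1    7.9   53. ]
 [ 366.2 -264.9    5.    47. ]
 [ 697.9    8.1    2.1   22. ]
 [ 427.5  228.8    6.3   61. ]
 [ 485.5  202.1    7.9   48. ]] [427.4 213.2   6.4  48. ]
('brass_plate', 'scene') [[542.7 176.2  10.4  55. ]
 [657.7  15.2 276.4  36. ]
 [544.9 176.5  12.4  68. ]
 [431.3 226.6  12.   68. ]
 [543.1 177.4  12.4  87. ]
 [542.3 177.8  10.8  88. ]
 [541.5 178.2  12.6  86. ]
 [376.3  12.9   0.1  62. ]
 [542.  176.   11.6  65. ]] [542.3 176.5  12.   68. ]
('brass_plate', 'top') [[544.8 177.1   8.3  57. ]
 [545
[... 1652 characters left out ...]
 13.3  276.    76. ]
 [ 476.4 -170.2    0.9   28. ]
 [ 487.2  202.9    1.1   74. ]
 [ 659.7   16.5  276.5   57. ]
 [ 660.3   11.   276.7   75. ]] [658.9  13.7 276.   74. ]
('rack', 'scene') [[ 487.5  205.5   -1.9   61. ]
 [ 541.8  176.7   14.    34. ]
 [ 486.9  203.1   -1.6   69. ]
 [ 543.6  176.1   60.1   46. ]
 [ 487.5  202.4   -2.8   92. ]
 [ 489.   202.6   -2.2   89. ]
 [ 475.4 -171.4    0.9   32. ]
 [ 489.2  205.7   -4.5   83. ]
 [ 489.3  201.9   -2.4   82. ]] [489.  202.4  -1.9  69. ]
('rack', 'top') [[488.4 201.7  -3.1  95. ]
 [489.6 200.6  -1.9  65. ]
 [486.2 201.7  -0.8  97. ]
 [491.4 202.5   0.3  85. ]
 [487.2 203.7  -1.6  92. ]
 [487.5 202.5  -4.3  79. ]] [487.9 202.1  -1.8  88.5]
```

View pics/head_scene.png

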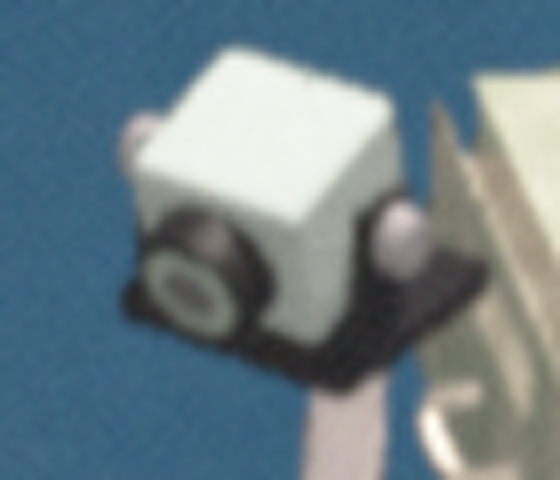

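View pics/head_top.png

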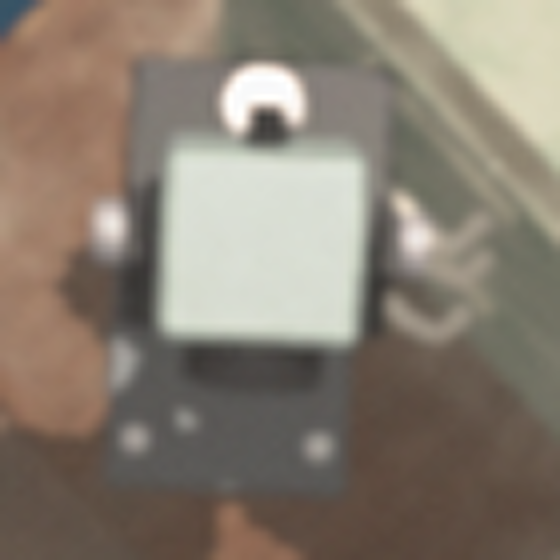

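View pics/rack_top.png

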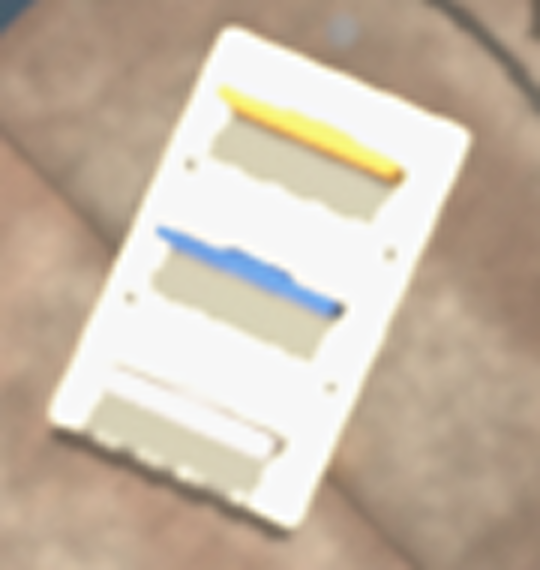

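View pics/base_scene.png

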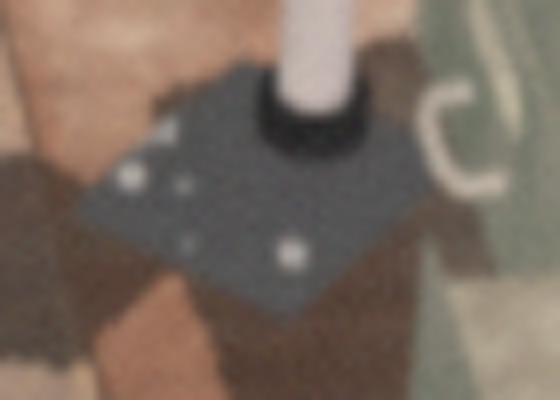

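View pics/rack_scene.png

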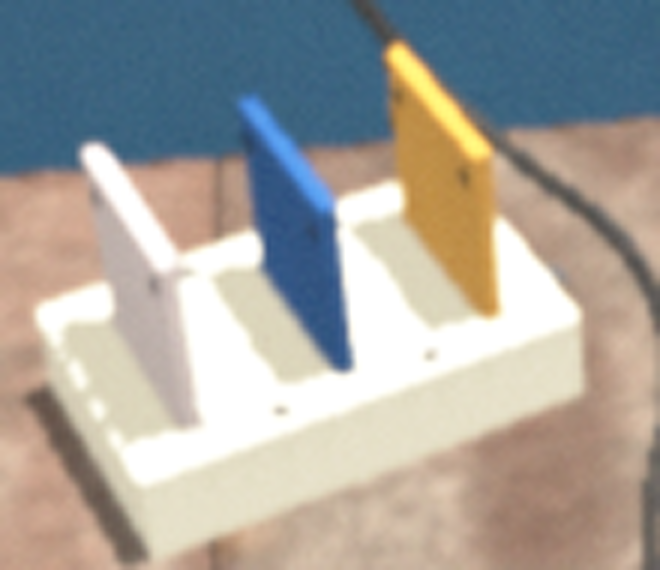

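```bash
cat > fit.py <<'E'
from h import *
from scipy.optimize import least_squares
from scipy.spatial.transform import Rotation as Ro
np.set_printoptions(precision=3,suppress=True)
S,T=capture('scene'),capture('top')
obs=[]
def add(cam,o,sc,pts,keys):
    for q,k in zip(pts,keys): obs.append((cam,np.array(o)+ (np.array(q)+.5)/sc-.5,k))
add('S',(340,140),8,[(235,48),(390,100),(300,220),(135,165)],['hBL','hBR','hFR','hFL'])
add('S',(340,140),8,[(187,287)],['lens'])
add('T',(320,135),8,[(168,143),(365,147),(360,345),(158,340)],['hBL','hBR','hFR','hFL'])
add('T',(320,135),8,[(108,487),(348,495),(392,70),(138,58)],['bFL','bFR','bBR','bBL'])
add('S',(340,240),8,[(75,208),(290,322),(435,190)],['bFL','bFR','bBR'])
def pts(v):
    sx,sy,yaw,t,hx,bf,bb,bh=v
    Z=Ro.from_euler('z',yaw).as_matrix(); 
    # view = -x tilted down: tilt about y so that -x goes down
    Y=Ro.from_euler('y',-t).as_matrix()
    H=Z@Y; o=np.array([sx,sy,290.]); b=np.array([sx,sy,0])
    P={}
    # looking from robot: left = +y
    for k,x,y in (('BL',25,27),('BR',25,-27),('FR',-25,-27),('FL',-25,27)): P['h'+k]=o+H@[hx+x,y,24]
    P['lens']=o+H@[-40,0,0]
    for k,x,y in (('FL',bf,40),('FR',bf,-40),('BR',bb,-40),('BL',bb,40)): P['b'+k]=b+Z@[x,y,bh]
    return P,H,o
def res(v):
    P,H,o=pts(v); r=[]
    for c,q,k in obs: r+=list(proj(S if c=='S' else T,P[k])-q)
    r+=list((P['lens']-[659.3,13.5,276.2])/4)+list((v[:2]-[699.8,10.6])/4)
    return np.array(r)
f=least_squares(res,[700,11,-.07,.35,0,-60,60,8],loss='soft_l1')
print(f.x,f.cost); print(res(f.x).reshape(-1)[:len(obs)*2].reshape(-1,2))
P,H,o=pts(f.x); J=f.jac; print('sd',np.sqrt(np.diag(np.linalg.inv(J.T@J)))*.5)
# check sign of tilt
print('lens',P['lens'],'focus',o+H@[-220,0,0]); print(H)
# rack yaw
def ray(p,u,z):
    Rm,t=p['view'][:3,:3],p['view'][:3,3]; C=-Rm.T@t; d=Rm.T@np.linalg.inv(p['intrinsics'])@[u[0],u[1],1]
    return (C+d*(z-C[2])/d[2])[:2]
c=[ray(T,np.array([230,220])+(np.array(q)+.5)/6-.5,40) for q in[(228,25),(472,132),(295,532),(48,425)]]
print('rack corners',c,np.mean(c,0)); 
for a,b in((3,0),(2,1)): d=c[b]-c[a];print(np.arctan2(d[1],d[0]),np.linalg.norm(d))
for a,b in((1,0),(2,3)): d=c[b]-c[a];print(np.arctan2(d[1],d[0])-np.pi/2,np.linalg.norm(d))
c=[ray(T,np.array([230,220])+(np.array(q)+.5)/6-.5,120) for q in[(221,92),(402,175)]]
print('brass top',c,np.mean(c,0)); d=c[0]-c[1]; print(np.arctan2(d[1],d[0])-np.pi/2)
c=[ray(S,np.array([200,220])+(np.array(q)+.5)/6-.5,120) for q in[(397,45),(485,153)]]
print('brass top S',c,np.mean(c,0)); d=c[0]-c[1]; print(np.arctan2(d[1],d[0])-np.pi/2,ctrl.sense()['time_s'])
E
python3 fit.py
```

```text
[700.374  11.95   -0.049   0.302  -0.225 -24.218 118.459   0.702] 33.11403235266038
[[  0.136  -1.112]
 [  1.903  -0.333]
 [ -0.479  -0.302]
 [ -1.04   -1.252]
 [  0.444   0.226]
 [  0.244   0.513]
 [  1.099   1.732]
 [ -0.126   0.505]
 [ -0.148  -0.587]
 [ -0.502  -0.357]
 [ -0.252   0.71 ]
 [ -2.315   0.865]
 [ -0.567   0.348]
 [  0.805   0.747]
 [  0.45    0.113]
 [ 14.441 -12.095]]
sd [1.125 0.387 0.008 0.024 1.196 1.539 1.686 1.639]
lens [662.235  13.803 278.085] focus [490.609  22.14  224.465]
[[ 0.953  0.049 -0.298]
 [-0.046  0.999  0.014]
 [ 0.298  0.     0.955]]
rack corners [array([594.286, 218.218]), array([550.608, 112.847]), array([379.904, 183.424]), array([422.578, 289.23 ])] [486.844 200.93 ]
-0.3921426756499048 185.8125009380868
-0.39204234875378347 184.71902586483282
-0.39295372316651367 114.06454718830814
-0.383368903987112 114.08743310311331
brass top [array([558.452, 211.749]), array([526.374, 137.7  ])] [542.413 174.724]
-0.4087898016186977
brass top S [array([560.667, 213.743]), array([528.884, 140.339])] [544.776 177.041]
-0.4086138549496341 7.5
```

```bash
sed -i "s/(290,322),(435,190)\],\['bFL','bFR','bBR'\]/(290,322)],['bFL','bFR']/; s/sx,sy,yaw,t,hx,bf,bb,bh=v/sx,sy,yaw,t,hx,bf,bb,bh=v[:8]/; s/-\[*q); *return/&/" fit.py
python3 - <<'E'
s=open('fit.py').read()
s=s.replace("P[k])-q)","P[k])-q+(v[8:10] if c=='S' else v[10:12]))").replace("60,8],loss","60,8,0,0,0,0],loss").replace("+list((v[:2]-[699.8,10.6])/4)","+list((v[:2]-[699.8,10.6])/3)+list(v[8:12]/.7)")
s+='''
R=Ro.from_quat(np.roll(ctrl.sense()['ee_rot'],-1)).as_matrix(); print('tool R\\n',R)
print('joint',ctrl.sense()['joints'])
for u in[(208,190),(232,185),(210,238),(180,240)]: print('socket z250',u,ray(T,u,250))
# predicted brass top edge given nominal, to compare with pixels
for x0,y0 in((544,177),):
  for sg in(1,-1):
    X=np.array([x0,y0,120.])+sg*40*np.array([.385,.923,0]); print(proj(T,X),proj(S,X))
'''
open('fit.py','w').write(s)
E
python3 fit.py
```

```text
[699.968  11.662  -0.047   0.292  -0.257 -25.604 118.516   4.747  -0.164
   0.355   0.084  -0.41 ] 6.9720145530062
[[ 0.038 -0.617]
 [ 1.829  0.154]
 [-0.557  0.006]
 [-1.151 -0.934]
 [ 0.278  0.56 ]
 [ 0.456  0.196]
 [ 1.31   1.38 ]
 [ 0.124  0.179]
 [ 0.093 -0.879]
 [-0.328 -0.31 ]
 [ 0.005  0.721]
 [-2.09   0.195]
 [-0.421 -0.287]
 [ 0.329  0.273]
 [ 0.071 -0.371]]
sd [1.043 0.638 0.007 0.024 1.185 1.487 1.635 1.751 0.281 0.278 0.27  0.354]
lens [661.702  13.469 278.492] focus [489.505  21.599 226.705]
[[ 0.957  0.047 -0.287]
 [-0.045  0.999  0.014]
 [ 0.288  0.     0.958]]
rack corners [array([594.286, 218.218]), array([550.608, 112.847]), array([379.904, 183.424]), array([422.578, 289.23 ])] [486.844 200.93 ]
-0.3921426756499048 185.8125009380868
-0.39204234875378347 184.71902586483282
-0.39295372316651367 114.06454718830814
-0.383368903987112 114.08743310311331
brass top [array([558.452, 211.749]), array([526.374, 137.7  ])] [542.413 174.724]
-0.4087898016186977
brass top S [array([560.667, 213.743]), array([528.884, 140.339])] [544.776 177.041]
-0.4086138549496341 7.6
tool R
 [[ 0.    -0.938  0.346]
 [ 0.     0.346  0.938]
 [-1.     0.     0.   ]]
joint [ 0.995  0.313  1.498  0.     1.331 -0.223]
socket z250 (208, 190) [644.615 330.883]
socket z250 (232, 185) [656.95  277.851]
socket z250 (210, 238) [537.597 322.216]
socket z250 (180, 240) [531.789 388.346]
[265.535 234.509] [265.327 227.311]
[295.624 247.812] [280.42  245.188]
```

```bash
cat > plate.py <<'E'
from h import *
from scipy.optimize import least_squares
def fitplate(p):
    hsv=cv2.cvtColor(p['pixels'],cv2.COLOR_RGB2HSV)
    w=np.array([[x,y,z] for z in(40,120) for x in(-4,4) for y in(-40,40)],float)
    a=np.linspace(0,6.28,24); boss=np.array([[8,16*np.cos(t),62+16*np.sin(t)] for t in a])
    def mask(x,y,yaw):
        c,s=np.cos(yaw),np.sin(yaw); M=np.zeros((480,640),np.uint8)
        for P in(w,np.vstack([boss,boss-[4,0,0]])):
            Q=np.array([proj(p,[x+c*q[0]-s*q[1],y+s*q[0]+c*q[1],q[2]]) for q in P]).astype(np.float32)
            h=cv2.convexHull(Q)
            cv2.fillConvexPoly(M,np.round((h)*16).astype(np.int32),255,lineType=cv2.LINE_AA,shift=4)
        return M/255.
    m=((hsv[:,:,0]>14)&(hsv[:,:,0]<32)&(hsv[:,:,1]>130)&(hsv[:,:,2]>90)).astype(np.uint8)
    u,v=np.round(proj(p,[544,177,90])).astype(int); roi=np.zeros_like(m); roi[v-30:v+30,u-30:u+30]=1; m=m*roi
    best=min((np.abs(mask(x,y,yw)-m)[v-30:v+30,u-30:u+30].sum(),x,y,yw) for x in np.arange(538,551,1.) for y in np.arange(171,184,1.) for yw in(-.42,-.39,-.36))
    return m.sum(),best
if __name__=='__main__':
    for c in('scene','top'):
        p=capture(c); print(c,fitplate(p))
E
python3 plate.py
```

```text
scene (np.uint64(438), (np.float64(125.0), np.float64(547.0), np.float64(182.0), -0.42))
top (np.uint64(56), (np.float64(156.79215686274512), np.float64(539.0), np.float64(175.0), -0.42))
```

>>> send_rows(rows="1 0 0 0 0; 1 0 -4 0 0.47; 1 -2 -9 0 0.47; 1 -2 -14 0 0.47", grip_force=40)

```text
time_s: 8.1
eef_pos: [310.9, 445.5, 253.2]
ee_rot: [0.589, -0.393, 0.587, 0.393]
force: [-0.1, 0.6, 0.4]
grip_width: 1.005
```

>>> send_rows(rows="1 0 -4.5 -2.2 0; 1 0 -9 -4.5 0; 1 0 -13.5 -6.8 0; 1 0 -18 -9 0; 1 0 -22.5 -11.2 0; 1 2 -27 -13.5 0; 1 5 -31.84 -15.9 0; 1 9 -31.84 -15.9 0; 1 9 -31.84 -15.9 0; 1 9 -31.84 -15.9 0;1 9 -31.84 -15.9 0")

```text
time_s: 9.2
eef_pos: [542.8, 177.6, 163.5]
ee_rot: [0.589, -0.393, 0.587, 0.392]
force: [-0.2, -0.1, -0.3]
grip_width: 0.999
```

```bash
cat > look.py <<'E'
from h import *
import sys
tag=sys.argv[1]; out=[]
for c in('scene','top'):
    p=capture(c); im=p['pixels'][:,:,::-1]; u,v=[int(t) for t in proj(p,eval(sys.argv[2]))]
    u=min(max(u,55),584); v=min(max(v,55),424)
    out.append(cv2.resize(im[v-55:v+55,u-55:u+55],(400,400),interpolation=cv2.INTER_CUBIC)); print(c,u,v)
cv2.imwrite(f'pics/{tag}.png',np.hstack(out))
s=ctrl.sense(); print(s['time_s'],s['eef_pos'],s['ee_rot'],s['force'],s['grip_width'],s['joints'])
E
python3 look.py hover '[544,177,110]'
```

```text
scene 273 239
top 280 241
9.3 [542.75078137 177.57363806 163.3631277 ] [ 0.58898841 -0.39349907  0.58674627  0.39240279] [0.05934956 0.61415702 0.69433752] 0.999800404506962 [ 1.11068034e-01  4.69744655e-01  1.45400107e+00  8.81198345e-05
  1.21431829e+00 -1.06741383e+00]
```

View pics/hover.png

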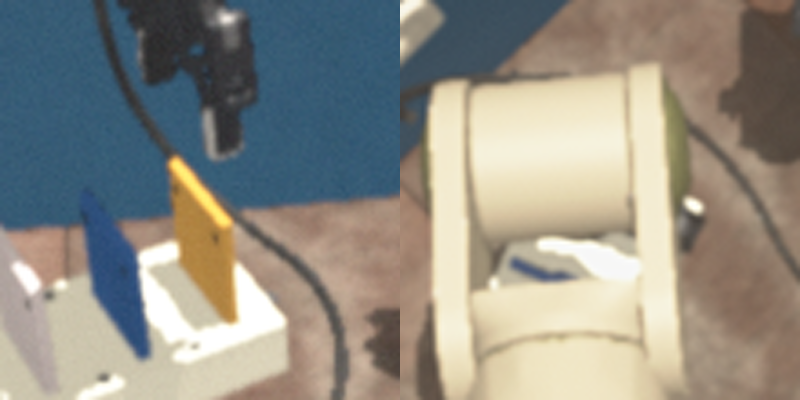

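>>> send_rows(rows="1 2 0 0 0; 1 4 0 0 0; 1 4 0 0 0; 1 4 0 0 0")

```text
time_s: 9.7
eef_pos: [542.7, 177.0, 122.6]
ee_rot: [0.588, -0.393, 0.588, 0.392]
force: [-0.0, -0.3, 0.4]
grip_width: 1.001
```

```bash
cat > look2.py <<'E'
from h import *
import sys
p=capture('scene'); im=p['pixels'][:,:,::-1]
u,v=[int(t) for t in proj(p,[544,177,120])]
a=cv2.resize(im[v-32:v+32,u-40:u+40],None,fx=10,fy=9,interpolation=cv2.INTER_CUBIC)
def dr(X,col):
    q=proj(p,X); q=((q[0]-(u-40)+.5)*10,(q[1]-(v-32)+.5)*9); cv2.circle(a,(int(q[0]),int(q[1])),3,col,-1)
s=ctrl.sense(); e=s['eef_pos']; ry=np.array([.385,.923,0]); rx=np.array([.923,-.385,0])
for sg in(1,-1):
    for t in(4,-4): dr(np.array([544,177,120])+sg*40*ry+t*rx,(0,0,255))
    for t in(11,-11): dr(e+sg*42.5*ry+t*rx+[0,0,12],(0,255,0))
cv2.imwrite('pics/%s.png'%sys.argv[1],a); print(s['time_s'],e,s['force'])
E
python3 look2.py near1
```

```text
9.75 [543.0179998  176.97431989 122.87447324] [-0.08569175 -0.42359816  0.93011285]
```

View pics/near1.png

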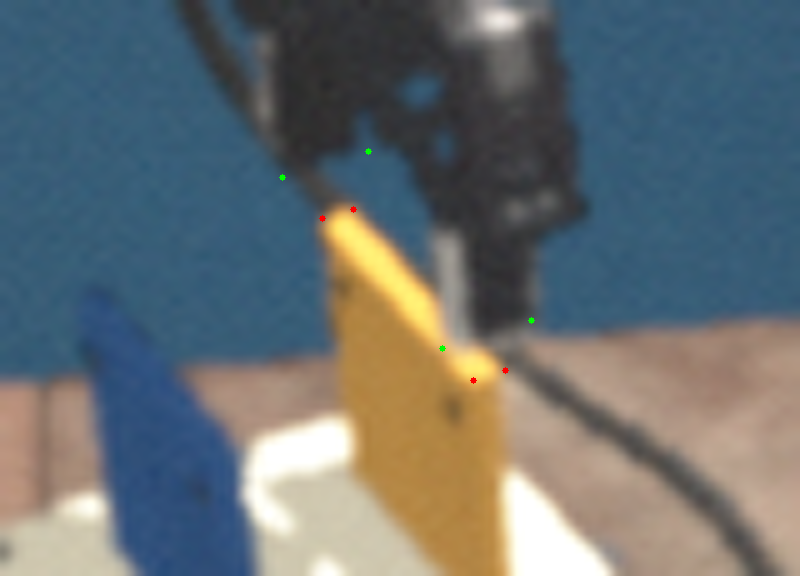

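>>> send_rows(rows="1 0.7 0 0 0; 1 1.2 0 0 0; 1 1.6 0 0 0; 1 2.0 0 0 0; 1 2.2 0 0 0;1 2.2 0 0 0")

```text
time_s: 10.35
eef_pos: [542.3, 176.5, 98.9]
ee_rot: [0.588, -0.392, 0.588, 0.393]
force: [-0.1, -0.6, -0.0]
grip_width: 1.0
```

>>> send_rows(rows="1 0.5 0 0 0; 1 1 0 0 0; 1 1.5 0 0 0; 1 2 0 0 0; 1 2 0 0 0;1 2 0 0 0")

```text
time_s: 10.95
eef_pos: [542.5, 176.5, 79.1]
ee_rot: [0.588, -0.393, 0.588, 0.393]
force: [-0.3, -0.3, 0.8]
grip_width: 0.997
```

```bash
python3 look2.py near2
```

```text
11.0 [542.56423581 176.52832482  79.30077557] [-0.08443431  0.12444713  0.23746859]
```

View pics/near2.png

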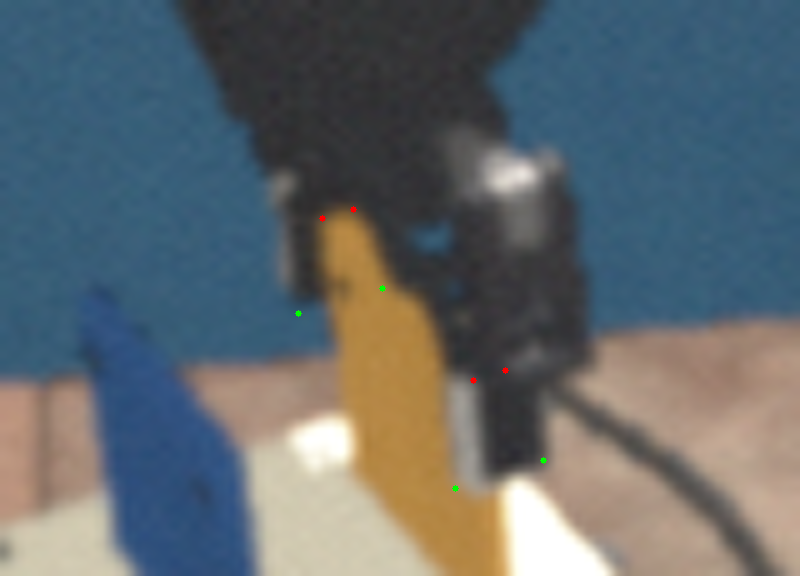

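>>> send_rows(rows="1 0.4 0 0 0; 1 0.8 0 0 0; 1 1.2 0 0 0; 1 1.6 0 0 0; 1 1.9 0 0 0;1 1.9 0 0 0")

```text
time_s: 11.6
eef_pos: [542.2, 176.5, 59.7]
ee_rot: [0.588, -0.392, 0.588, 0.393]
force: [0.3, 0.3, 0.2]
grip_width: 0.999
```

>>> send_rows(rows="0.8 0 0 0 0; 0.8 0 0 0 0; 0.8 0 0 0 0; 0.8 0 0 0 0", grip_force=40)

```text
time_s: 12.0
eef_pos: [542.7, 176.7, 60.4]
ee_rot: [0.588, -0.393, 0.588, 0.392]
force: [1.0, 1.7, 0.4]
grip_width: 0.927
```

>>> send_rows(rows="0.5 0 0 0 0; 0.5 -0.6 0 0 0; 0.5 -1.2 0 0 0; 0.5 -1.8 0 0 0; 0.5 -2.4 0 0 0; 0.5 -2.4 0 0 0; 0.5 -2.4 0 0 0")

```text
time_s: 12.7
eef_pos: [542.8, 176.5, 84.7]
ee_rot: [0.588, -0.393, 0.588, 0.392]
force: [2.3, 3.2, -0.4]
grip_width: 0.924
```

```bash
python3 look2.py lift1
```

```text
12.75 [542.72148874 176.52554745  84.53201799] [ 1.75447829  3.57748176 -1.28553969]
```

View pics/lift1.png

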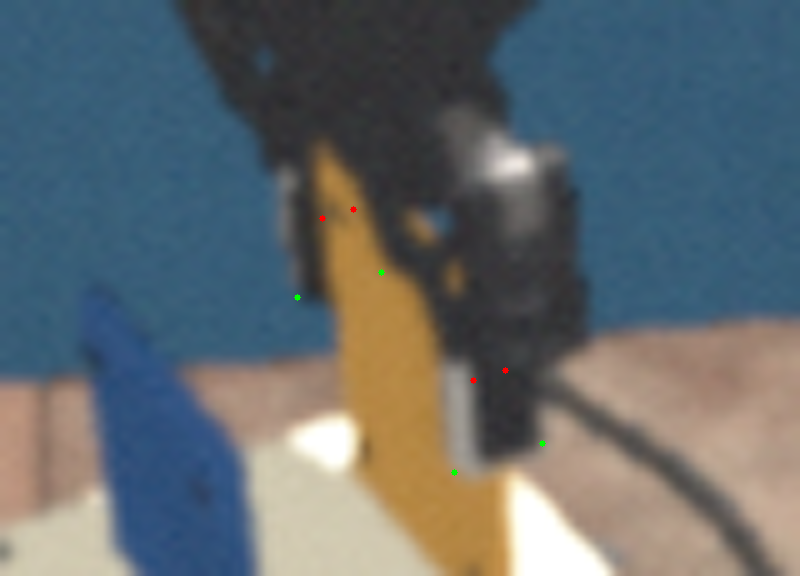

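>>> send_rows(rows="0.5 0 0.4 0 0; 0.5 0 0.8 0 0; 0.5 0.1 1.2 0 0; 0.5 0.1 1.2 0 0")

```text
time_s: 13.15
eef_pos: [532.7, 180.7, 84.1]
ee_rot: [0.589, -0.394, 0.587, 0.391]
force: [6.4, 0.1, -0.0]
grip_width: 0.927
```

```bash
python3 look2.py tilt1
```

```text
13.2 [532.73179969 180.64843451  84.0514029 ] [5.72907013 0.45734738 0.21794976]
```

View pics/tilt1.png

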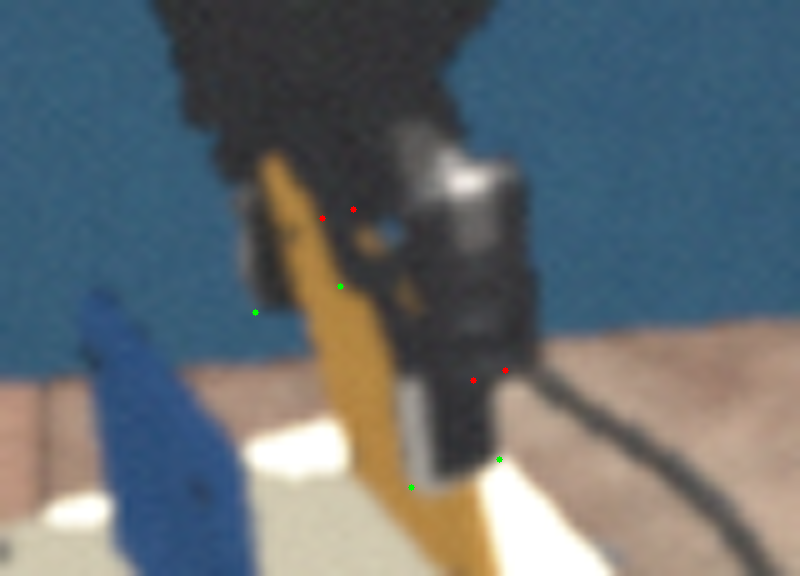

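Leaning works: the plate's left edge now runs from (262,155) to (440,570), with its lower end still in the slot and only about 6 N on the wrist. I'll continue the lean.

>>> send_rows(rows="0.5 0.05 0.4 0 0; 0.5 0.15 0.8 0 0; 0.5 0.25 1.25 0 0; 0.5 0.25 1.25 0 0")

```text
time_s: 13.6
eef_pos: [521.4, 185.4, 81.8]
ee_rot: [0.589, -0.394, 0.587, 0.391]
force: [6.0, -0.8, 1.7]
grip_width: 0.925
```

```bash
python3 look2.py tilt2
```

```text
13.65 [521.39200057 185.38010837  81.77391063] [ 5.33185527 -0.53478449  2.48743927]
```

View pics/tilt2.png

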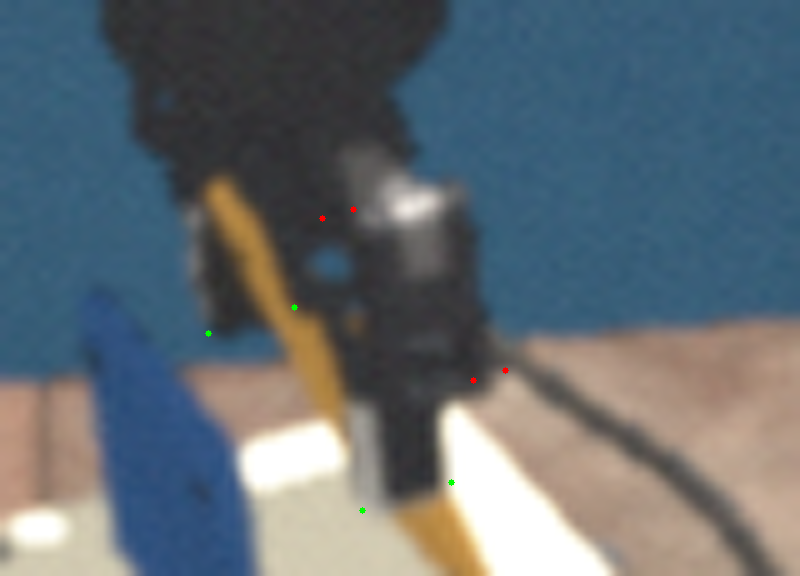

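>>> send_rows(rows="0.5 -0.5 0 0 0; 0.5 -1 0 0 0; 0.5 -2 0 0 0; 0.5 -4 0 0 0; 0.5 -7 0 0 0; 0.5 -10 0 0 0; 0.5 -13 0 0 0; 0.5 -15 0 0 0; 0.5 -15 0 0 0; 0.5 -15 0 0 0")

```text
time_s: 14.65
eef_pos: [519.2, 185.7, 229.9]
ee_rot: [0.588, -0.392, 0.589, 0.393]
force: [-0.2, 0.1, -3.4]
grip_width: 0.929
```

```bash
python3 look.py up '[525,185,230]'
```

```text
scene 260 197
top 272 245
14.75 [519.05603534 185.75480558 229.09450259] [ 0.58711008 -0.39206648  0.58921851  0.39294679] [-0.19888881  0.5006615  -2.67304064] 0.9310349787883974 [ 1.31208007e-01  3.74393766e-01  1.41797840e+00 -2.04238751e-04
  1.35244557e+00 -1.04568719e+00]
```

View pics/up.png

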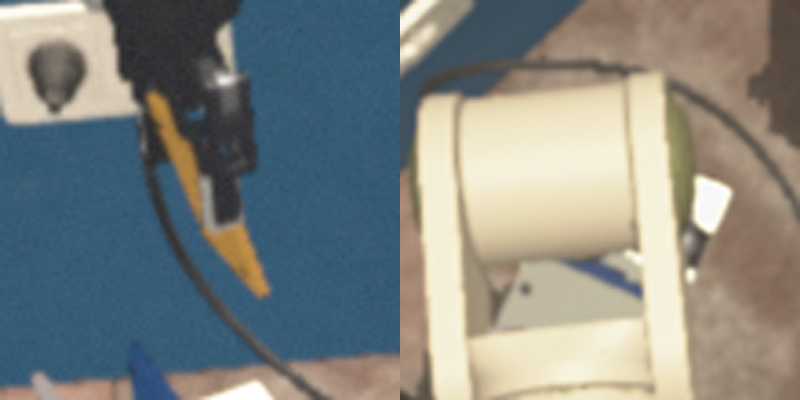

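>>> send_rows(rows="0.5 0 -0.3 -2 -0.3; 0.5 0 -0.8 -5 -1; 0.5 0 -1.3 -8 -1.8; 0.5 0.3 -1.9 -11 -2.6; 0.5 0.6 -2.4 -14 -3.4; 0.5 1 -2.83 -16 -3.97; 0.5 1 -2.83 -16.56 -3.97; 0.5 1 -2.83 -16.56 -3.97; 0.5 1 -2.83 -16.56 -3.97")

```text
time_s: 15.65
eef_pos: [482.4, 22.8, 220.5]
ee_rot: [0.512, -0.488, 0.512, 0.488]
force: [0.1, 0.9, -2.9]
grip_width: 0.931
```

```bash
cat > look3.py <<'E'
from h import *
import sys
from scipy.spatial.transform import Rotation as Ro
s=ctrl.sense(); e=s['eef_pos']
for c in('scene','top'):
    p=capture(c); save(p,f'{sys.argv[1]}_{c}.png'); im=p['pixels'][:,:,::-1]
    for n in('brass_plate','brass_plate_centre','lens'):
        print(c,n,[(np.round(d['location'],1).tolist(),round(d['confidence'],2)) for d in nets.spot_point(p,n)[:2]])
    if c=='scene':
        u,v=[int(t) for t in proj(p,[490,22,223])]
        a=cv2.resize(im[v-40:v+40,u-50:u+50],None,fx=8,fy=7.5,interpolation=cv2.INTER_CUBIC); print('origin',u-50,v-40)
        cv2.imwrite(f'pics/{sys.argv[1]}_z.png',a)
print(s['time_s'],e,s['ee_rot'],s['force'],s['grip_width'])
E
python3 look3.py at1
```

```text
scene brass_plate [([659.4, 11.9, 276.4], 0.69), ([504.7, 21.0, 176.9], 0.61)]
scene brass_plate_centre [([492.0, 23.6, 219.8], 0.81)]
scene lens [([659.6, 16.2, 279.4], 0.8)]
origin 259 194
top brass_plate [([700.8, 9.3, 2.8], 0.74)]
top brass_plate_centre [([484.4, 204.5, 11.3], 0.28)]
top lens []
15.65 [482.41053816  22.82322753 220.4916448 ] [ 0.51175091 -0.48772082  0.51181607  0.48814313] [ 0.11814072  0.87286558 -2.88747678] 0.9309743414485367
```

View pics/at1_z.png

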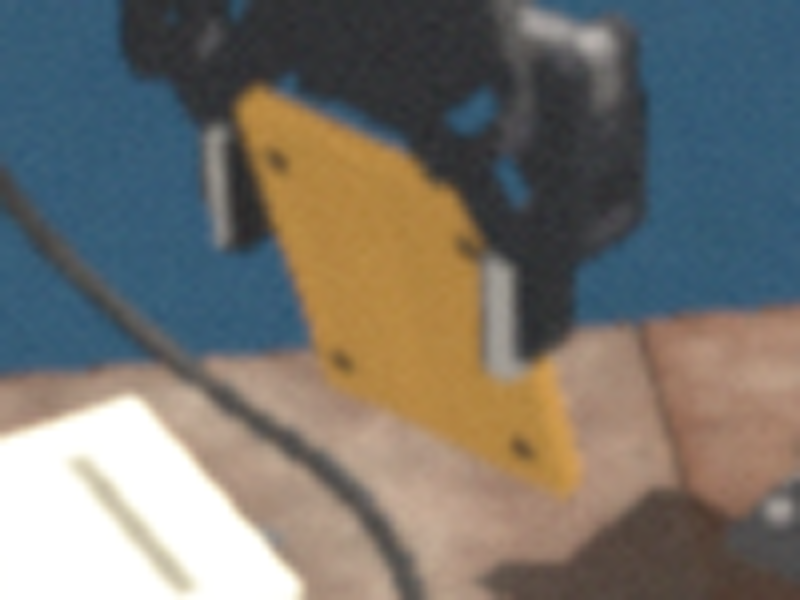

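View pics/at1_top.png

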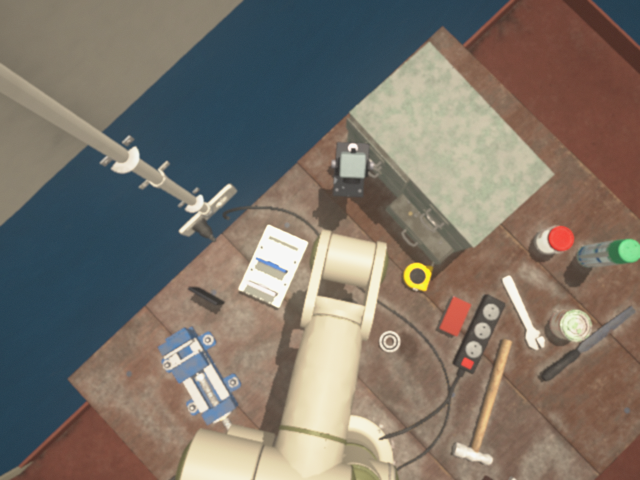

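View pics/at1_scene.png

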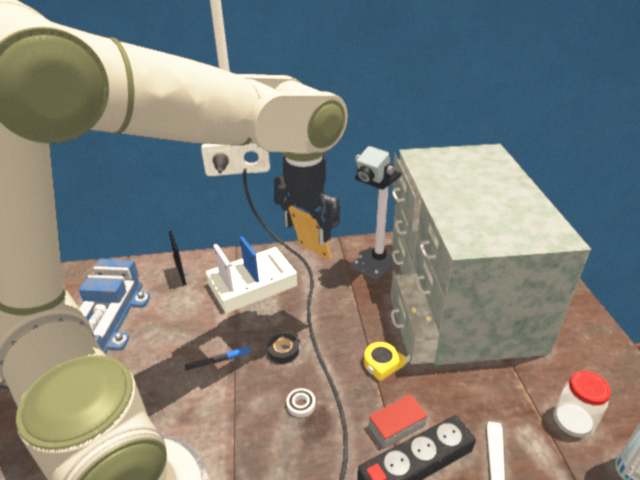

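```bash
cat > pf.py <<'E'
from h import *
from scipy.optimize import least_squares
from scipy.spatial.transform import Rotation as Ro
np.set_printoptions(precision=3,suppress=True)
p=capture('scene')
q=lambda a,b: np.array([259+(a+.5)/8-.5,194+(b+.5)/7.5-.5])
O=[(q(238,95),(-4,40,110)),(q(323,380),(-4,40,0)),(q(562,497),(-4,-40,0))]
Hh=[(q(277,160),1,1),(q(468,245),-1,1),(q(342,360),1,0),(q(522,448),-1,0)]
def M(v): return Ro.from_euler('zyx',[v[4],-v[3],v[5]]).as_matrix()
def res(v):
    R=M(v); o=v[:3]; r=[]
    for u,X in O: r+=list((proj(p,o+R@(np.array(X)-[0,0,52]))-u)/1.)
    for u,sy,k in Hh: r+=list((proj(p,o+R@np.array([-4,sy*v[6],v[7+k]-52]))-u)/.5)
    r+=[(v[4]+.047)/.02,(v[5])/.02]; piv=o+R@[0,0,29]
    r+=list((piv-[482.4,22.8,251.5])/[4,3,5])
    return np.array(r)
f=least_squares(res,[490,22,223,.3,-.047,0,30,10,100])
J=f.jac; print(f.x,f.cost,np.sqrt(np.diag(np.linalg.inv(J.T@J)))); print(res(f.x))
for n in range(4):
  for c in('scene',):
    P=capture(c); print([(np.round(d['location'],1).tolist(),round(d['confidence'],2)) for m in('brass_plate_centre','brass_plate') for d in nets.spot_point(P,m)[:2]])
print(ctrl.sense()['time_s'])
E
python3 pf.py
```

```text
[491.883  22.277 225.422   0.245  -0.047  -0.002  29.743  14.314  92.623] 0.7935049416363145 [2.369 2.006 2.527 0.017 0.014 0.014 0.653 1.991 2.186]
[-0.807  0.224 -0.06  -0.034  0.156  0.17   0.347 -0.284 -0.012  0.183
 -0.12   0.018  0.012  0.014  0.003 -0.113  0.61  -0.153  0.411]
[([494.4, 19.4, 220.1], 0.84), ([491.5, 22.0, 223.1], 0.72), ([502.1, 21.6, 176.6], 0.67)]
[([503.0, 20.4, 176.3], 0.77)]
[([492.6, 23.1, 220.7], 0.95), ([501.3, 18.7, 174.8], 0.85), ([489.9, 203.3, -0.7], 0.26)]
[([491.2, 19.8, 221.0], 0.75), ([504.5, 20.1, 177.9], 0.92)]
16.7
```

```bash
cat > head.py <<'E'
from h import *
from scipy.optimize import minimize,least_squares
from scipy.spatial.transform import Rotation as Ro
np.set_printoptions(precision=3,suppress=True)
D={}
for c in('scene','top'):
    acc=[]
    for k in range(6): p=capture(c); acc.append(p['pixels'].astype(float))
    acc=np.mean(acc,0); D[c]=(acc,p)
    u0,v0,u1,v1=(340,140,410,200) if c=='scene' else(320,135,390,205)
    big=cv2.resize(acc[v0:v1,u0:u1].astype(np.float32),None,fx=10,fy=10,interpolation=cv2.INTER_CUBIC)
    cv2.imwrite(f'pics/hd_{c}.png',np.clip(big[:,:,::-1],0,255))
np.savez('head.npz',S=D['scene'][0],T=D['top'][0],Sv=D['scene'][1]['view'],Tv=D['top'][1]['view'],Si=D['scene'][1]['intrinsics'],Ti=D['top'][1]['intrinsics'])
E
python3 head.py
```

```text
[ WARN:0@4.407] global loadsave.cpp:1063 imwrite_ Unsupported depth image for selected encoder is fallbacked to CV_8U.
```

View pics/hd_scene.png

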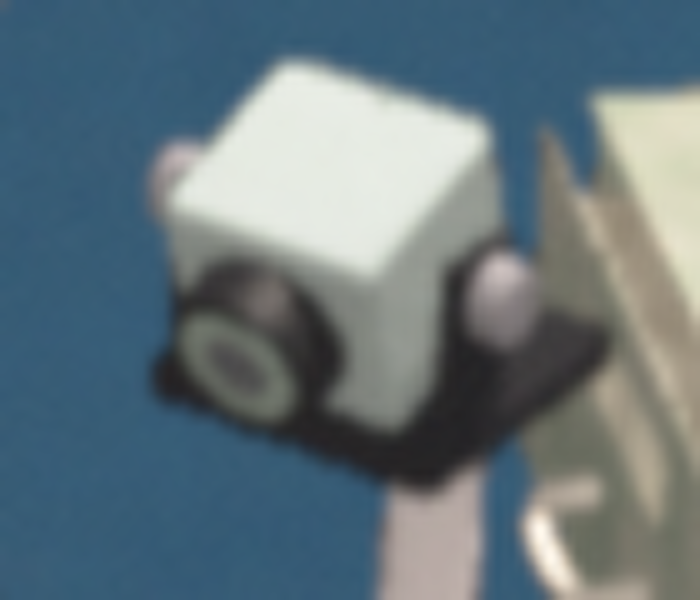

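View pics/hd_top.png

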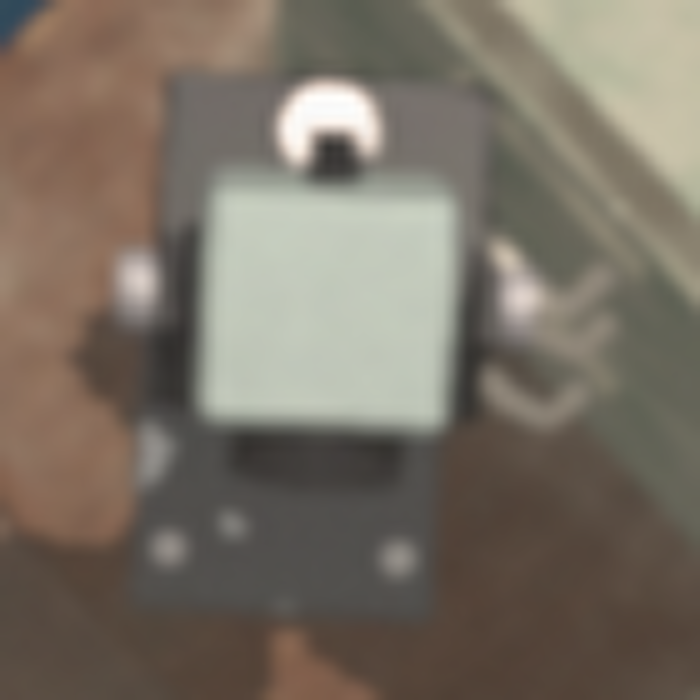

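```bash
cat > hf.py <<'E'
import numpy as np
from h import proj
from scipy.optimize import least_squares
from scipy.spatial.transform import Rotation as Ro
np.set_printoptions(precision=3,suppress=True)
d=np.load('head.npz'); S={'view':d['Sv'],'intrinsics':d['Si']};T={'view':d['Tv'],'intrinsics':d['Ti']}
def q(c,a,b): return np.array([(340 if c=='S' else 320)+(a+.5)/10-.5,(140 if c=='S' else 135)+(b+.5)/10-.5])
obs=[('S',283,53,'BL'),('S',497,125,'BR'),('S',376,280,'FR'),('S',168,208,'FL'),('S',400,437,'bFR'),('S',237,363,'lens'),
('T',212,188,'BL'),('T',456,191,'BR'),('T',447,430,'FR'),('T',197,424,'FL'),('T',315,487,'lb')]
bas=[('T',135,608,'bl',0),('T',436,618,'br',0)]
def pts(v,dims):
    sx,sy,yaw,t,hx,hz=v[:6]; H=Ro.from_euler('zy',[yaw,-t]).as_matrix(); o=np.array([sx,sy,290.])
    a,b,c=np.array(dims)/2
    P={'BL':[hx+a,b,hz+c],'BR':[hx+a,-b,hz+c],'FR':[hx-a,-b,hz+c],'FL':[hx-a,b,hz+c],'bFR':[hx-a,-b,hz-c],'lens':[-40,0,0]}
    P={k:o+H@np.array(x) for k,x in P.items()}
    P['lb']=o+H@np.array([-40,0,19]) # front-most visible top rim of barrel
    return P,H,o
for dims in((50,54,48),(54,50,48),(50,48,54)):
  for lens in (1,0):
    def res(v):
        P,H,o=pts(v,dims); r=[]
        for c,a,b,k in obs:
            e=proj(S if c=='S' else T,P[k])-q(c,a,b)+(v[6:8] if c=='S' else v[8:10])
            if k=='lb': e=e*[0,.5]
            if k=='lens': e=e*lens
            r+=list(e/.5)
        r+=list(v[6:10]/.7)+list((v[:2]-[699.8,10.8])/2)+[v[5]/2]
        return np.array(r)
    f=least_squares(res,[700,11,-.05,.3,0,0,0,0,0,0],loss='soft_l1'); J=f.jac
    P,H,o=pts(f.x,dims)
    print(dims,lens,f.x,round(f.cost,2),'sd t',np.sqrt(np.linalg.inv(J.T@J)[3,3]),'focus',o+H@[-220,0,0])
print(res(f.x)[:22].reshape(-1,2))
E
python3 hf.py
```

```text
(50, 54, 48) 1 [700.481  12.77   -0.005   0.322  -0.181  -1.64   -0.239  -0.027  -0.138
  -0.243] 5.36 sd t 0.024699208754708137 focus [491.795  13.834 220.365]
(50, 54, 48) 0 [700.735  12.591  -0.003   0.327  -0.502  -0.877  -0.172   0.148  -0.219
  -0.35 ] 4.95 sd t 0.026303206227430768 focus [492.384  13.319 219.366]
(54, 50, 48) 1 [700.033  12.222   0.018   0.303   0.476  -1.662  -0.172  -0.062  -0.138
  -0.084] 15.49 sd t 0.029663537728736547 focus [490.099   8.239 224.336]
(54, 50, 48) 0 [700.732  11.913   0.026   0.312  -0.545  -0.605  -0.01    0.05   -0.265
  -0.202] 13.96 sd t 0.030691485332708546 focus [491.419   6.233 222.506]
(50, 48, 54) 1 [700.555  12.109   0.002   0.337   0.11   -3.703  -0.208  -0.068  -0.135
  -0.299] 16.77 sd t 0.030209416419884276 focus [492.946  11.72  217.208]
(50, 48, 54) 0 [700.713  11.599   0.006   0.346  -0.17   -1.416  -0.104   0.532  -0.285
  -0.569] 14.73 sd t 0.03127305237669586 focus [493.742  10.24  215.426]
[[ 2.701  0.008]
 [-1.098 -2.451]
 [-1.788 -1.187]
 [ 0.623  0.316]
 [ 0.259  3.021]
 [ 0.     0.   ]
 [ 1.77   0.354]
 [-1.551  0.366]
 [-1.066 -0.487]
 [ 3.9    0.091]
 [ 0.     0.248]]
```

Run:
```python
exec(open('hf.py').read().split('for dims')[0])
def ray(p,u,z):
    Rm,t=p['view'][:3,:3],p['view'][:3,3]; C=-Rm.T@t; dd=Rm.T@np.linalg.inv(p['intrinsics'])@[u[0],u[1],1]
    return (C+dd*(z-C[2])/dd[2])[:2]
a=[ray(T,q('T',*x),8) for x in((135,608),(436,618),(175,75),(487,90))]
print(a)
for i,j in((1,0),(3,2)): e=a[j]-a[i]; print('front/back edge yaw',np.arctan2(e[1],e[0])-np.pi/2,np.linalg.norm(e))
for i,j in((0,2),(1,3)): e=a[j]-a[i]; print('side yaw',np.arctan2(e[1],e[0]),np.linalg.norm(e))
# scene base: 8x crop at 340,240
qs=lambda x,y:np.array([340+(x+.5)/8-.5,240+(y+.5)/8-.5])
b=[ray(S,qs(*x),8) for x in((72,208),(290,322),(240,62),(432,190))]
e=b[0]-b[1]; print('S front',np.arctan2(e[1],e[0])-np.pi/2,np.linalg.norm(e),b)
e=b[3]-b[1]; print('S side R',np.arctan2(e[1],e[0])); e=b[2]-b[0]; print('S side L',np.arctan2(e[1],e[0]))
# column: top vs bottom; knob positions in top at z~290
k=[ray(T,q('T',*x),288) for x in((137,283),(520,297))]; e=k[0]-k[1]; print('knobs yaw',np.arctan2(e[1],e[0])-np.pi/2,k,np.mean(k,0))
k=[ray(T,q('T',*x),305) for x in((212,188),(456,191),(447,430),(197,424))]; 
for i,j in((1,0),(2,3)): e=k[j]-k[i]; print('house y',np.arctan2(e[1],e[0])-np.pi/2,np.linalg.norm(e))
for i,j in((2,1),(3,0)): e=k[j]-k[i]; print('house x',np.arctan2(e[1],e[0]),np.linalg.norm(e))
```

```text
[array([676.288,  51.794]), array([675.246, -27.298]), array([819.161,  44.077]), array([816.755, -38.607])]
front/back edge yaw -0.01317207756930383 79.09863484901392
front/back edge yaw -0.029095672269499717 82.71861087945533
side yaw -0.053959948788140824 143.08133511852262
side yaw -0.07974614623891897 141.95968504028195
S front -0.0579129587277849 82.20276176279779 [array([671.535,  52.198]), array([666.777, -29.867]), array([763.457,  50.474]), array([744.475, -32.243])]
S side R -0.03057358654577915
S side L -0.018752217980420798
knobs yaw -0.01704422518285309 [array([703.449,  53.606]), array([702.034, -29.395])] [702.741  12.105]
house y 0.007459596686803627 52.237774037509894
house y -0.004115986704429586 53.33328485811622
house x -0.021794885377072352 51.88739030687597
house x -0.04341879736986326 51.31424051269895
```

>>> send_rows(rows="0.5 0 -1 2 0.4; 0.5 0 -2.2 4.4 1.1; 0.5 0 -3.5 7 1.9; 0.5 0 -4.9 9.7 2.7; 0.5 0 -6.3 12.5 3.5; 0.5 0 -7.61 15.08 3.97; 0.5 0 -7.61 15.08 3.97; 0.5 0 -7.61 15.08 3.97")

```text
time_s: 18.1
eef_pos: [565.4, 169.4, 220.2]
ee_rot: [0.588, -0.393, 0.588, 0.393]
force: [-0.9, -0.0, -2.9]
grip_width: 0.93
```

>>> send_rows(rows="0.5 3 0 0 0; 0.5 6 0 0 0; 0.5 9 0 0 0; 0.5 11.5 0 0 0; 0.5 11.5 0 0 0; 0.5 11.5 0 0 0")

```text
time_s: 18.7
eef_pos: [565.8, 168.6, 106.7]
ee_rot: [0.588, -0.393, 0.588, 0.392]
force: [0.7, -0.9, -2.7]
grip_width: 0.929
```

```bash
python3 look2.py re1
```

```text
18.75 [566.30642076 168.80795985 107.44070105] [ 0.04491706  0.56378578 -2.12664479]
```

View pics/re1.png

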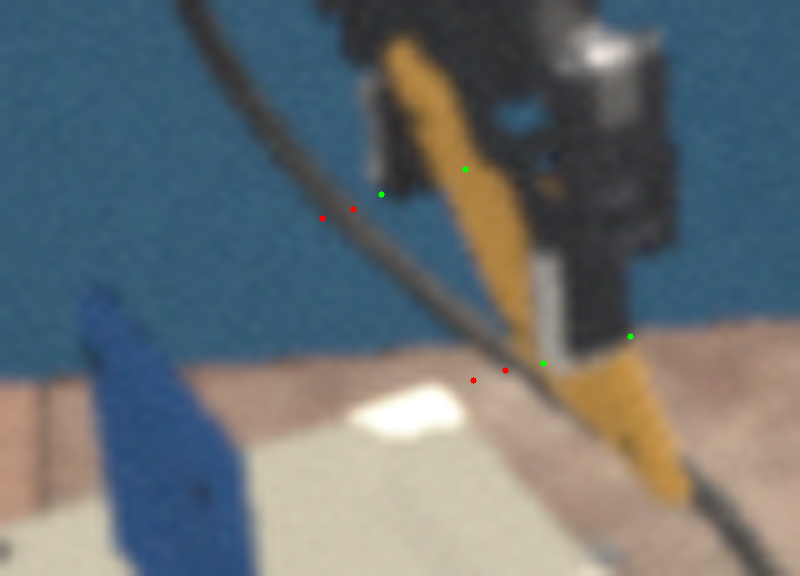

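>>> send_rows(rows="0.5 0 -0.3 0 0; 0.5 1 -0.3 0 0; 0.5 2 -0.3 0 0; 0.5 3.2 -0.3 0 0; 0.5 3.2 -0.3 0 0; 0.5 3.2 -0.3 0 0")

```text
time_s: 19.35
eef_pos: [568.2, 168.1, 73.3]
ee_rot: [0.588, -0.392, 0.588, 0.393]
force: [0.1, 0.3, -1.7]
grip_width: 0.926
```

```bash
sed 's/\[544,177,120\])\]/[560,170,80])]/' look2.py > look4.py; python3 look4.py re2
```

```text
19.4 [568.45044104 168.07175926  73.76382625] [-0.72139432 -0.39521683 -3.02447098]
```

View pics/re2.png

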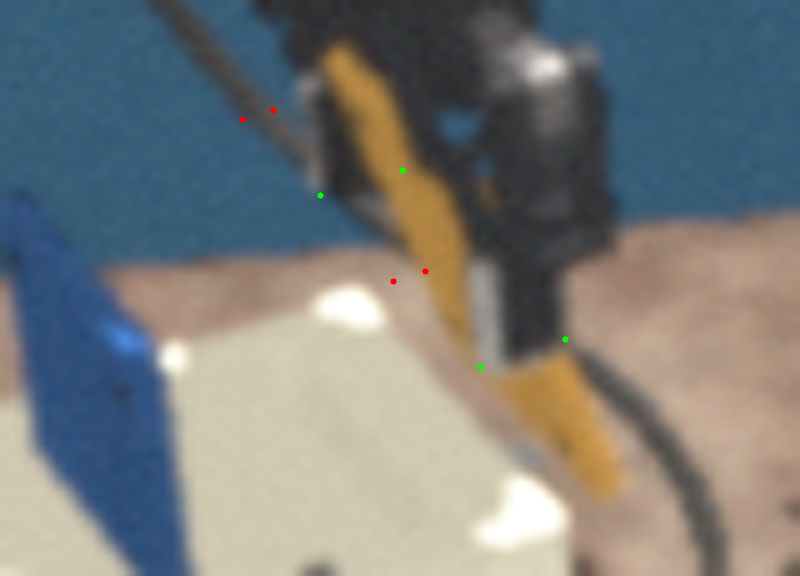

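>>> send_rows(rows="0.5 0 0.3 0 0; 0.5 0 0.6 0 0; 0.5 0 0.6 0 0")

```text
time_s: 19.7
eef_pos: [562.4, 170.6, 74.0]
ee_rot: [0.588, -0.393, 0.588, 0.393]
force: [0.8, -0.0, -2.8]
grip_width: 0.928
```

>>> send_rows(rows="0.5 0 0.2 0 0; 0.5 0 0.2 0 0")

```text
time_s: 19.9
eef_pos: [560.8, 171.2, 73.8]
ee_rot: [0.588, -0.393, 0.588, 0.393]
force: [-0.1, -0.3, -2.2]
grip_width: 0.928
```

>>> send_rows(rows="0.5 0 0.2 0 0; 0.5 0 0.2 0 0")

```text
time_s: 20.1
eef_pos: [558.9, 172.0, 73.7]
ee_rot: [0.588, -0.392, 0.588, 0.393]
force: [0.9, -0.6, -3.9]
grip_width: 0.928
```

>>> send_rows(rows="0.5 0 0.2 0 0; 0.5 0 0.2 0 0")

```text
time_s: 20.3
eef_pos: [557.0, 172.7, 73.7]
ee_rot: [0.588, -0.393, 0.588, 0.393]
force: [-0.3, -0.4, -2.1]
grip_width: 0.925
```

>>> send_rows(rows="0.5 0 0.2 0 0; 0.5 0 0.2 0 0")

```text
time_s: 20.5
eef_pos: [555.4, 173.4, 73.7]
ee_rot: [0.588, -0.393, 0.588, 0.392]
force: [0.1, 0.3, -3.0]
grip_width: 0.927
```

```bash
python3 look4.py re3
```

```text
20.55 [555.38999877 173.41186445  73.73945435] [ 0.03496894  0.18506498 -3.38232283]
```

View pics/re3.png

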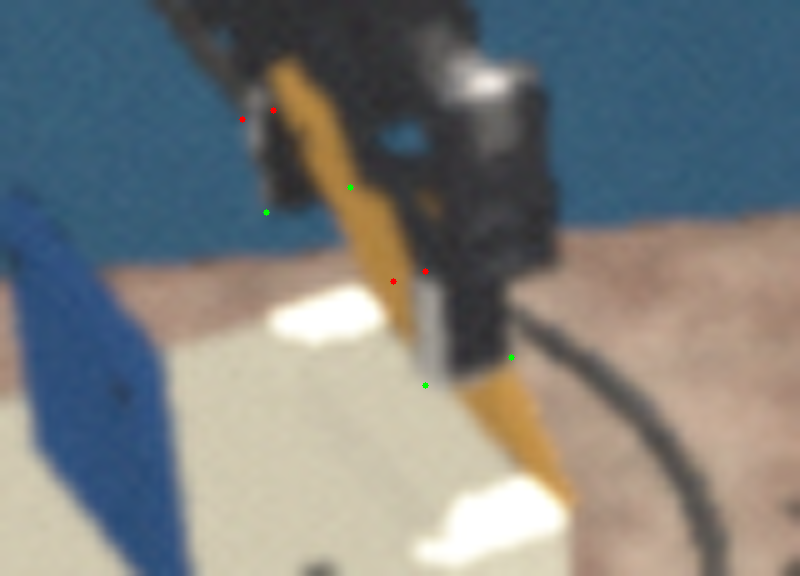

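>>> send_rows(rows="0.5 0 0.2 0 0; 0.5 0 0.2 0 0")

```text
time_s: 20.75
eef_pos: [554.7, 173.7, 74.1]
ee_rot: [0.589, -0.393, 0.587, 0.392]
force: [4.7, -2.0, -4.4]
grip_width: 0.924
```

>>> send_rows(rows="0.5 0 0.2 0 0; 0.5 0 0.2 0 0")

```text
time_s: 20.95
eef_pos: [554.2, 174.0, 74.6]
ee_rot: [0.59, -0.394, 0.586, 0.391]
force: [10.2, -4.8, -4.8]
grip_width: 0.932
```

>>> send_rows(rows="0.5 0 0.2 0 0; 0.5 0 0.2 0 0")

```text
time_s: 21.15
eef_pos: [552.3, 174.8, 74.7]
ee_rot: [0.59, -0.394, 0.586, 0.391]
force: [9.4, -5.4, -4.2]
grip_width: 0.933
```

>>> send_rows(rows="0.5 0 0.15 0 0; 0.5 0 0.3 0 0; 0.5 0 0.3 0 0")

```text
time_s: 21.45
eef_pos: [549.6, 176.1, 74.8]
ee_rot: [0.59, -0.394, 0.586, 0.391]
force: [7.5, -4.3, -4.1]
grip_width: 0.926
```

>>> send_rows(rows="0.5 0 -0.5 0 0; 0.5 0 -1 0 0; 0.5 0 -1.5 0 0; 0.5 -2 -1.5 0 0; 0.5 -5 -1.5 0 0; 0.5 -9 -1.5 0 0; 0.5 -12 -1.5 0 0; 0.5 -14.3 -1.5 0 0; 0.5 -14.3 -1.5 0 0; 0.5 -14.3 -1.5 0 0")

```text
time_s: 22.45
eef_pos: [560.6, 171.1, 215.5]
ee_rot: [0.588, -0.392, 0.589, 0.393]
force: [0.9, -0.2, -2.7]
grip_width: 0.925
```

>>> send_rows(rows="0.5 -0.3 0.2 -2 -0.3; 0.5 -0.3 0.5 -5 -1; 0.5 -0.3 0.8 -8 -1.8; 0.5 -0.3 1.1 -11 -2.6; 0.5 -0.3 1.4 -14 -3.4; 0.5 -0.3 1.6 -16 -4.1; 0.5 -0.3 1.71 -17.02 -4.1; 0.5 -0.3 1.71 -17.02 -4.1; 0.5 -0.3 1.71 -17.02 -4.1; 0.5 -0.3 1.71 -17.02 -4.1; 0.5 -0.3 1.71 -17.02 -4.1")

```text
time_s: 23.55
eef_pos: [480.0, 21.1, 219.5]
ee_rot: [0.509, -0.491, 0.509, 0.491]
force: [-0.2, -0.1, -2.9]
grip_width: 0.929
```

```bash
python3 look3.py at2; python3 look3.py at3|head -3
```

```text
scene brass_plate [([507.6, 18.9, 176.6], 0.64)]
scene brass_plate_centre [([494.0, 17.6, 222.0], 0.71)]
scene lens [([659.0, 14.5, 275.2], 0.64)]
origin 259 194
top brass_plate []
top brass_plate_centre []
top lens [([659.5, 15.2, 275.3], 0.61)]
23.55 [480.03223818  21.11484837 219.48085149] [ 0.50875043 -0.49094613  0.50881239  0.49117701] [-0.20629031 -0.09843007 -2.87391322] 0.9286990798586998
scene brass_plate [([503.3, 21.7, 173.6], 0.6), ([430.2, 225.7, 13.7], 0.51)]
scene brass_plate_centre [([490.2, 17.4, 222.3], 0.95)]
scene lens [([658.2, 11.2, 275.4], 0.55)]
```

View pics/at2_z.png

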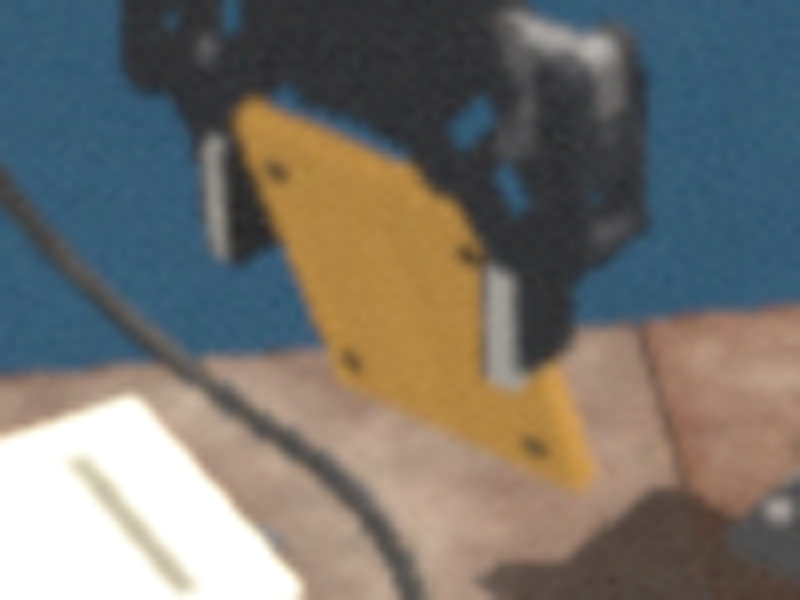

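View pics/at2_scene.png

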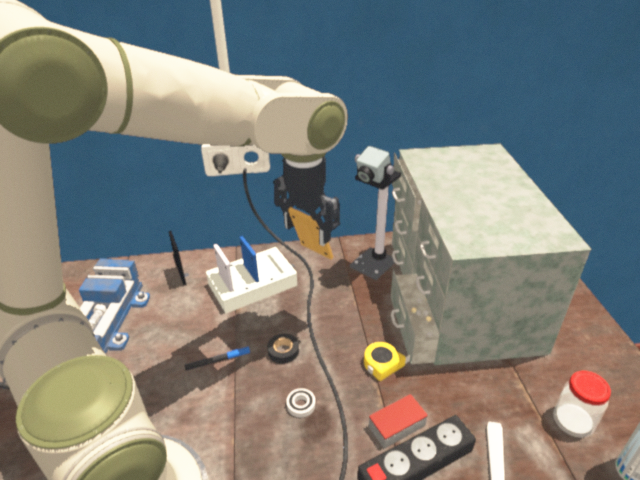

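Left holes (277,172) and (351,360), right holes (468,255) and (534,446). The plate leans more than before, and the other plates, camera and bench items look untouched. I'll refit the plate pose.

```bash
sed -e 's/q(238,95)/q(234,108)/;s/q(323,380)/q(338,383)/;s/q(562,497)/q(578,492)/;s/q(277,160)/q(277,172)/;s/q(468,245)/q(468,255)/;s/q(342,360)/q(351,360)/;s/q(522,448)/q(534,446)/;s/+.047)/+.035)/;s/482.4,22.8,251.5/480,21.1,250.5/;s/range(4)/range(1)/' pf.py > pf2.py; python3 pf2.py
```

```text
[491.463  20.13  224.984   0.299  -0.036  -0.008  29.655  15.062  92.731] 1.290719527874296 [2.372 2.009 2.524 0.016 0.014 0.015 0.645 2.056 2.245]
[-0.809  0.471 -0.438 -0.393  0.001  0.455  0.163 -0.28   0.219  0.149
  0.133  0.063 -0.075 -0.087 -0.04  -0.384  0.732 -0.252  0.44 ]
[([493.7, 19.5, 220.0], 0.77), ([507.5, 18.6, 174.6], 0.64), ([376.2, 11.7, -1.0], 0.3)]
24.55
```

Run:
```python
from h import *
s=ctrl.sense(); print(s['time_s'],abs(s['dq']).max(),s['grip_width'],s['force']); print(workorder.finish_job())
```

```text
24.55 0.0013365619065930014 0.927571288657846 [ 0.37352121 -0.38992544 -2.79982657]
the job is handed in; nothing more can be done
None
```

I handed in the job at 24.6 s with the brass plate held still in front of the inspection camera. By my last measurements, it sits within a few mm of the focus point.

**How I held it:** the moves can only turn the tool about its vertical axis, so a grip on the faces could not have leaned the plate. I gripped it by its two side edges instead. With the lower edge still in the slot, I moved the hand back so the plate pivoted in the pads. That gave only about 0.245 rad of lean, so I pressed the plate against the rack's outer end to add more.

**Last checks:**

| | Measured | Target (my estimate) |
|---|---|---|
| Plate centre (mm) | (491.5, 20, 225) from the picture fit; about (493, 18, 221) from the networks | (491, 19.5, 221) |
| Lean (rad) | 0.30 | 0.29–0.35 |
| Yaw (rad) | -0.036 | about -0.035 |

- **Hold:** the plate was level within about 0.01 rad, the wrist force showed it hanging freely (about 2.8 N), and the arm was still.
- **Surroundings:** in the last scene picture, the other two plates, the camera and the bench items looked unmoved.

**Where the readings disagreed:**
- **Camera tilt:** the picture fits gave 0.29 to 0.33 rad, and the networks' lens height gave about 0.35.
- **Camera yaw:** readings ranged from about 0 to -0.08 rad; I took a middle value.
- **Plate height:** the picture fit and the networks differed by about 4 mm.
- **Plate position by colour outline:** my attempt early on fitted poorly, so I didn't use it.

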